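# Return the inspection kit to its silhouette pads

## Robot

A 7-joint arm with a two-finger parallel gripper is mounted at the origin on a cart in front of the work surface, level with it; the furniture and walls round the work are solid. World frame = base frame: x ahead of the robot, y to its left, z up, the work surface at z = 0. Lengths are in m, angles in rad, forces in N, time in s.
With the tool pointing down it reaches from about 0.4 to 0.875 m from the base axis. Payload 6.5 kg.
Tool frame: the origin (TCP) lies at the very end of the fingers, on their centre line; the grasp point (between the pads) lies 19 mm behind it (hold_point_z is the distance from the TCP to the grasp point, in m); z points along the fingers, y is the direction in which the jaws open and shut (so a half turn about z gives the same grasp; the last joint's range is limited). The gripper opens to 88 mm and grips with 3 to 60 N. Pads are 18 mm wide; open, the fingers measure 123 mm over their backs; the gripper's body (75 mm by 187 mm) begins 45 mm behind the grasp point.
Start: joints at [-1.4, 0.536, -0.004, 1.538, 0.003, 1.067, -0.071], TCP at [0.152, 0.632, 0.239] pointing down, gripper open.
Joint ranges: [-2.7, 2.7], [-0.37, 2.16], [-1.27, 1.26], [0.24, 2.4], [-1.31, 4.45], [0.19, 1.91], [-2.76, 2.76]. Speed limits (rad/s): [2.39, 2.39, 3.14, 3.14, 3.14, 3.14, 3.14].

## Interface

Orientations are given as a unit quaternion [w, x, y, z].
In Python, from rig import observe, capture, camera_info, hand_in, hold_point_z gives the robot as it stands.
- The arm moves only by the tool apply_moves, never from a script. Its argument "increments" is a list of rows, each an object with "gripper": the opening, from 0 (shut) to 1 (fully open); "travel": the shift along the tool's x, y, z in units of 0.25 m (1.0 is 0.25 m), a list of three; "turn": the turn, a rotation vector about the tool's x, y, z in units of 0.5 rad (1.0 is 0.5 rad), a list of three. A call has exactly 5 rows; each row is the pose to reach, as a shift and turn from the pose commanded when the call began, along the tool's axes at that moment; what a row does not reach only later rows make up. A row lasts 1/12 s, in which the tool goes at most 41.7 mm and 7.16 degrees, less where a joint would pass 70% of its speed; a pose out of reach is approached as far as the arm can. A call with a number of a shift or a turn outside -1 to 1 is refused whole. A call with a gripper value outside its range is refused whole. The fingers move at their own pace and stop on an object; the grip force is fixed at half the most. Time passes only in rows, so rows that repeat a pose let the fingers close, or fill a call up. It gives the time, the measured TCP pose, the force and the opening at its end, in the units of the state.
- observe(): the state, without advancing time (a new reading comes with each control period).
- capture(name): name is "side" or "top"; returns (picture, depth): 420x560x3 uint8, red, green, blue; 420x560 float32, m along the optical axis (not along the pixel's ray), 0 where there is no reading.
- camera_info(name): a dict with "vertical_fov" (degrees; the focal length in pixels is half the picture's height over the tangent of half this angle, whatever the lens; pixels are square), "cx", "cy" (the principal point, pixels), "R" (3x3) and "t" (3): a world point X has camera coordinates R X + t. Camera axes: x right, y down, z forward; pixel columns grow to the right and rows downward; lengths in m; the calibration is good to about 2 mm. A picture is of the moment at which its call begins. camera_info takes no time and is no camera call.
- hand_in(): hands the job in, once; it reports no verdict.
The state is a dict: "time_s": time; "joints": joint angles; "dq": joint speeds; "effort": joint torques, N m; "eef_pos": TCP position; "ee_rot": TCP orientation; "ft_force": force on the tool from outside, world axes, zero at the start; "wrist_torque": the same for the moment, N m; "gripper_width": finger opening in m.
Only numpy, scipy, OpenCV 4.12 (cv2) and the standard library are available. Lean on these libraries where they do the work, as an engineer would, in place of code of your own. Each camera call takes 0.05 s, during which the arm holds its last target. There are 200 camera calls.

## Task

Put the inspection kit back in its places: the loupe, the small roll of film tape, the tweezers and the little box of terminals each go on the rubber pad that shows their own silhouette. Each should rest flat and right side up, centred on its silhouette, with the tweezers and the box lined up with theirs (either way round). Leave the dropper bottle and the clear-lidded parts case where they are.

Things in the scene. Friction and masses are not known exactly. Their poses are not given: they have to be found in the camera images.
- loupe: black eye loupe standing on the bench, a round waisted tube 41 mm across its rims and 42 mm tall, about 40 g. Origin: centre of its underside, z up. Its turn about z does not matter
- roll: small amber-brown roll of film tape lying flat, a ring 61 mm across outside, 19 mm high, with a hole of about 26 mm in the middle, about 50 g. Origin: centre of its underside, z up. Its turn about z does not matter
- tweezers: slim black tweezers lying on the bench, 122 mm along their y, 15 mm wide along their x at the middle, tapering to the ends, 9 mm high, about 30 g. Origin: middle of the underside, z up. Grasp across the middle
- box: small white and blue box of terminals (flat closed rectangular carton with a printed top), 30 mm along its x, 58 mm along its y, 16 mm high, about 40 g. Origin: centre of its underside, z up
- pad_loupe: flat dark rubber pad, 76 x 76 mm and 4 mm thick, fixed to the bench, with a thin grey border and, at its centre, a white printed silhouette (no relief): a plain full disc 41 mm across. Origin: centre of the underside (on the bench); the top surface is 4 mm above it; z up
- pad_roll: flat dark rubber pad, 84 x 84 mm and 4 mm thick, fixed to the bench, with a thin grey border and, at its centre, a white printed silhouette (no relief): a ring 61 mm across with a dark 26 mm centre. Origin: centre of the underside (on the bench); the top surface is 4 mm above it; z up
- pad_tweezers: flat dark rubber pad, 44 (along x) x 138 (along y) mm and 4 mm thick, fixed to the bench, with a thin grey border and, at its centre, a white printed silhouette (no relief): a long slim lens shape, 15 mm along the pad's x and 122 mm along its y. Origin: centre of the underside (on the bench); the top surface is 4 mm above it; z up
- pad_box: flat dark rubber pad, 56 (along x) x 84 (along y) mm and 4 mm thick, fixed to the bench, with a thin grey border and, at its centre, a white printed silhouette (no relief): a plain rectangle 30 mm along the pad's x and 58 mm along its y. Origin: centre of the underside (on the bench); the top surface is 4 mm above it; z up
- bottle: bystander: brown dropper bottle standing upright, 33 mm across, 102 mm tall, easily knocked over. Origin: centre of its underside, z up
- case: bystander: shut grey parts case with a clear lid, lying flat, 92 mm along its x, 130 mm along its y, 37 mm high. Origin: centre of its underside, z up
Things that resemble listed ones, but are neither listed nor needed, are in the scene too. Several things look just like the roll: the one meant starts farthest to the robot's left. What is shaped like the box but yellow is not meant.

How it is judged:
At the end, for the whole second after the job is handed in: Loupe, roll, tweezers and box each rest on their own pad (underside 2 to 7 mm above the bench), centres within 10 mm horizontally, right side up and tilted under 0.15 rad, slower than 20 mm/s; tweezers and box within 0.2 rad of their silhouettes' direction, either way round (horizontal distance between loupe and pad_loupe below 0.01 m and z of loupe in the frame of pad_loupe between 0.002 and 0.007 m and angle between each of loupe, roll, tweezers, box's own z axis and vertical below 0.15 rad and linear speed of each of loupe, roll, tweezers, box below 0.02 m/s and horizontal distance between roll and pad_roll below 0.01 m and z of roll in the frame of pad_roll between 0.002 and 0.007 m and horizontal distance between tweezers and pad_tweezers below 0.01 m and z of tweezers in the frame of pad_tweezers between 0.002 and 0.007 m and angle between the x axis of tweezers and the x axis of pad_tweezers, either way round below 0.2 rad and horizontal distance between box and pad_box below 0.01 m and z of box in the frame of pad_box between 0.002 and 0.007 m and angle between the x axis of box and the x axis of pad_box, either way round below 0.2 rad); the robot touches nothing.
It fails at once if the dropper bottle is shifted by more than 25 mm or tipped (distance of bottle from where it was at the start of the episode above 0.025 m or angle between bottle's own z axis and vertical above 0.35 rad).
It fails at once if the parts case is shifted by more than 25 mm (distance of case from where it was at the start of the episode above 0.025 m).
It also fails if it takes over 93 s, if anything falls off the work surface, if the arm or the gripper's body presses on something with over 40 N, if the wrist force passes 120 N, or if a joint passes its speed limit or range.

## Working session

There is one attempt and no reset: what is moved stays moved. The work goes in short steps, Python scripts to look and compute and a tool call to move; the robot and the scene stay as the last step left them, time stands still between calls to the robot, and variables do not carry over. Pictures are saved under pics/ and viewed, about 12 in all and at most 16, crops included, and the job is handed in when it is done.

Besides the shell and the picture viewer there is one more tool, called as name(argument=value, ...), one argument or row to a line, values as JSON. apply_moves: Moves the arm, as the interface text tells. Its arguments: {"type":"object","properties":{"increments":{"type":"array","items":{"type":"object","properties":{"gripper":{"type":"number"},"travel":{"type":"array","items":{"type":"number"}},"turn":{"type":"array","items":{"type":"number"}}}}}},"required":["increments"]}

```bash
mkdir -p pics; ls; cat > h.py <<'E'
import numpy as np, cv2
from rig import *
def cap(n,save=None):
    p,d=capture(n)
    if save: cv2.imwrite('pics/'+save+'.png',p[:,:,::-1])
    np.savez('last_'+n,p=p,d=d)
    return p,d
def cloud(n,d):
    c=camera_info(n);f=210/np.tan(np.radians(c['vertical_fov'])/2)
    v,u=np.mgrid[:420,:560]
    X=np.stack([(u-c['cx'])/f*d,(v-c['cy'])/f*d,d],-1)
    return (X-np.array(c['t']))@np.array(c['R'])
E
python3 - <<'E'
from h import *
for n in('top','side'):
    p,d=cap(n,n+'0'); print(n,camera_info(n))
    w=cloud(n,d);print(w[::84,::112].round(3).tolist())
print(observe(),hold_point_z)
E
```

```text
pics
top {'vertical_fov': 42.60419771834409, 'cx': 276.35046017884264, 'cy': 217.99775695148153, 'R': array([[-0.01419681, -0.99989706,  0.00207728],
       [-0.97781767,  0.01344907, -0.20902564],
       [ 0.20897619, -0.0049987 , -0.97790795]]), 't': array([-0.07471286,  0.60680888,  1.57598712])}
[[[1.116, 0.625, 0.422], [1.124, 0.341, 0.405], [1.395, 0.087, -0.0], [1.115, -0.246, 0.406], [1.106, -0.537, 0.414]], [[1.07, 0.812, 0.039], [1.064, 0.446, 0.042], [1.018, 0.073, 0.127], [1.074, -0.289, 0.003], [1.068, -0.663, 0.004]], [[0.792, 0.799, 0.014], [0.791, 0.444, 0.002], [0.786, 0.083, 0.003], [0.779, -0.277, 0.01], [1.004, -0.89, -0.735]], [[0.522, 0.778, 0.005], [0.519, 0.433, -0.006], [0.513, 0.082, -0.003], [0.508, -0.268, -0.0], [0.61, -0.859, -0.738]], [[0.268, 1.13, -0.748], [0.261, 0.637, -0.74], [0.257, 0.08, -0.001], [0.252, -0.259, 0.002], [0.24, -0.829, -0.737]]]
side {'vertical_fov': 51.853568658577785, 'cx': 286.7811222658172, 'cy': 211.47921977772447, 'R': array([[ 0.85520413, -0.51819098, -0.01019804],
       [-0.34353658, -0.5520081 , -0.75978265],
       [ 0.
[... 683 characters left out ...]
time_s': 0.1, 'joints': array([-1.40021127,  0.53708495, -0.00443446,  1.53874142,  0.00263668,
        1.06726495, -0.07120849]), 'dq': array([ 0.00143726, -0.00361678,  0.00134481, -0.00218183,  0.00149775,
       -0.00112534,  0.00011703]), 'effort': array([ 3.07809591e-03, -5.72083104e+01,  9.94208269e-01, -2.52234185e+01,
       -5.61099127e-02,  1.34066262e-02,  2.61113303e-05]), 'eef_pos': array([0.15237596, 0.63134434, 0.23794309]), 'ee_rot': array([-1.58426633e-05,  1.18077729e-01,  9.93004075e-01, -7.46542613e-04]), 'ft_force': array([ 0.27286032,  0.36096446, -0.69416942]), 'wrist_torque': array([-0.00599801,  0.00905717,  0.00201136]), 'gripper_width': 0.08787684927381105} 0.0187
```

View pics/top0.png

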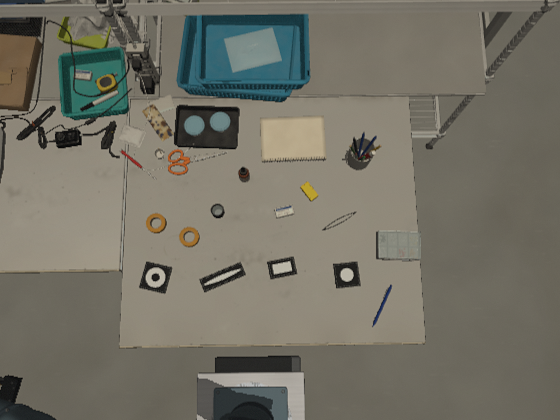

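View pics/side0.png

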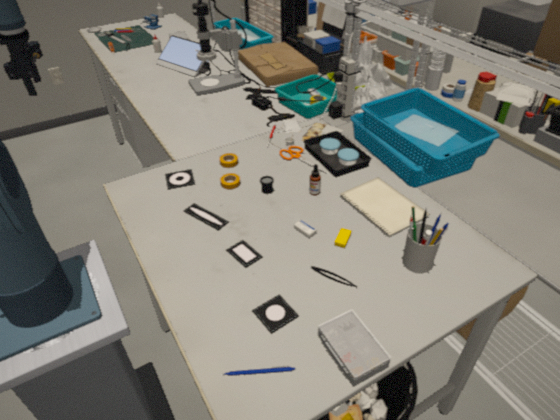

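Top view: pads in a row: roll (155,277), tweezers (222,276), box (282,268), loupe (346,274). Loupe (217,211), tweezers (339,221), white box (284,212), yellow decoy (309,191), bottle (244,174), case (398,245). Roll candidates: (156,223) and (189,237); the first is farther left (lower u means larger y). The thing at (106,83) in the teal bin needs a check, so I'll confirm it in a crop.

```bash
cat > m.py <<'E'
from h import *
def ray(n,u,v,z):
    c=camera_info(n);f=210/np.tan(np.radians(c['vertical_fov'])/2);R=np.array(c['R']);t=np.array(c['t'])
    o=-R.T@t;d=R.T@np.array([(u-c['cx'])/f,(v-c['cy'])/f,1]);return o+d*(z-o[2])/d[2]
def blob(n,p,box,fn,z):
    u0,v0,u1,v1=box
    m=fn(p[v0:v1,u0:u1].astype(int)).astype(np.uint8)
    k,l,s,c=cv2.connectedComponentsWithStats(m)
    i=1+np.argmax(s[1:,4]);vv,uu=np.nonzero(l==i)
    W=np.array([ray(n,a+u0,b+v0,z) for a,b in zip(uu,vv)])[:,:2]
    r=cv2.minAreaRect((W*1000).astype(np.float32))
    q=W-W.mean(0);e,V=np.linalg.eigh(q.T@q);a=np.degrees(np.arctan2(V[1,1],V[0,1]))%180
    return W.mean(0).round(4),'rect c',np.round(r[0],1),'size',np.round(r[1],0),'long axis deg',a.round(1),len(uu)
E
python3 - <<'E'
from m import *
T=np.load('last_top.npz')['p'];S=np.load('last_side.npz')['p']
a=cv2.resize(T[195:300,120:365],None,fx=3.2,fy=3.2,interpolation=2)
b=cv2.resize(T[40:140,20:170],None,fx=1.6,fy=1.6,interpolation=2)
im=np.zeros((600,800,3),np.uint8);im[:a.shape[0],:a.shape[1]]=a[:,:800];
im[340:340+b.shape[0],:b.shape[1]]=b
c=cv2.resize(S[140:250,155:365],None,fx=2.3,fy=2.3,interpolation=2);im[340:340+c.shape[0],250:250+c.shape[1]]=c
cv2.imwrite('pics/crop1.png',im[:,:,::-1])
wh=lambda q:q.min(2)>195
dk=lambda q:q.max(2)<85
am=lambda q:q[...,0]-q[...,2]>50
for nm,bx,fn,z in[('padroll white',(138,258,175,296),wh,.004),('padroll dark',(136,256,177,298),dk,.004),('padtw w',(196,258,250,294),wh,.004),('padtw d',(196,258,250,294),dk,.004),('padbox w',(263,252,302,284),wh,.004),('padbox d',(263,252,302,284),dk,.004),('padl w',(328,256,366,292),wh,.004),('padl d',(328,256,366,292),dk,.004),
('roll1',(140,205,172,238),am,.012),('roll2',(174,222,206,253),am,.012),('tw',(315,205,362,236),lambda q:q.max(2)<110,.005),('box',(270,202,300,222),lambda q:(q.min(2)>200)|(q[...,2]-q[...,0]>25),.014),('loupe',(207,200,230,222),lambda q:q.max(2)<95,.03)]:
    print(nm,*blob('top',T,bx,fn,z))
for nm,u,v,z in[('bottle',244,180,.0),('case',398,245,.037),('yellow',309,191,.016)]:print(nm,ray('top',u,v,z).round(3))
E
```

```text
Traceback (most recent call last):
  File "m.py", line 9, in blob
    i=1+np.argmax(s[1:,4]);vv,uu=np.nonzero(l==i)
        ~~~~~~~~~^^^^^^^^^
ValueError: attempt to get argmax of an empty sequence
```

View pics/crop1.png

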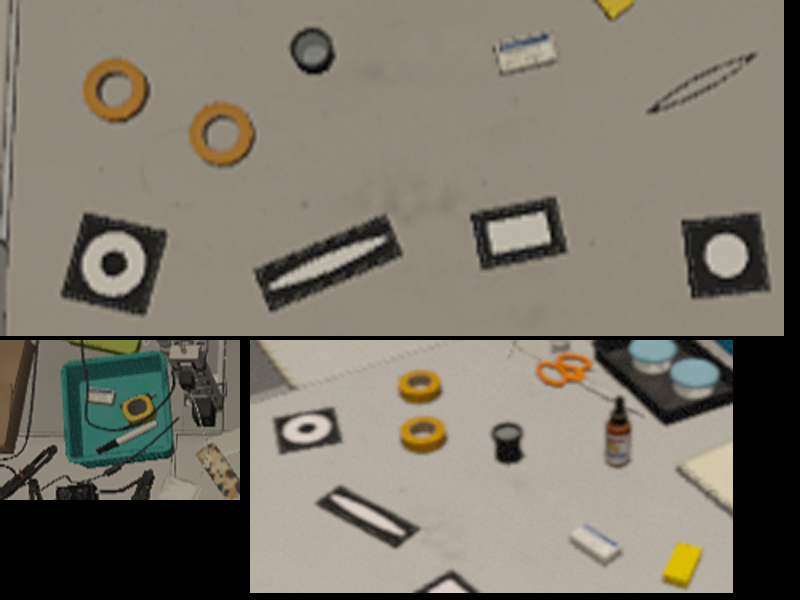

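The crop confirms it: the object in the bin is a yellow tape measure, so two identical rolls remain. The leftmost, at top pixel (156,223), is the one meant. Next I'll fix the thresholds.

```bash
python3 - <<'E'
from m import *
T=np.load('last_top.npz')['p'];S=np.load('last_side.npz')['p']
print(T[268,282],T[250,282],T[274,346],T[209,284],T[213,284])
wh=lambda q:q.min(2)>170
dk=lambda q:q.max(2)<85
am=lambda q:q[...,0]-q[...,2]>50
for nm,bx,fn,z in[('padroll white',(138,258,175,296),wh,.004),('padroll dark',(136,256,177,298),dk,.004),('padtw w',(196,258,250,294),wh,.004),('padtw d',(196,258,250,294),dk,.004),('padbox w',(263,252,302,284),wh,.004),('padbox d',(263,252,302,284),dk,.004),('padl w',(328,256,366,292),wh,.004),('padl d',(328,256,366,292),dk,.004),
('roll1',(140,205,172,238),am,.012),('roll2',(174,222,206,253),am,.012),('tw',(315,205,362,236),lambda q:q.max(2)<120,.005),('box',(270,202,300,222),lambda q:(q.min(2)>165)|(q[...,2]-q[...,0]>15),.014),('loupe',(207,200,230,222),lambda q:q.max(2)<95,.03)]:
    try: print(nm,*blob('top',T,bx,fn,z))
    except Exception as e: print(nm,'none')
for nm,u,v,z in[('bottle',244,180,.0),('case',398,245,.037),('yellow',309,191,.016)]:print(nm,ray('top',u,v,z).round(3))
E
```

```text
[185 182 167] [146 140 126] [184 179 166] [139 136 131] [165 155 137]
padroll white [0.4389 0.2782] rect c [438.9 278.2] size [3. 0.] long axis deg 1.8 2
padroll dark [0.4368 0.2913] rect c [437.2 292.3] size [83. 82.] long axis deg 90.7 390
padtw w [0.4198 0.1275] rect c [419.2 128.1] size [ 3. 11.] long axis deg 115.0 5
padtw d [0.4352 0.0867] rect c [435.6  86.5] size [ 43. 138.] long axis deg 112.2 446
padbox w [ 0.4659 -0.0716] rect c [465.  -72.5] size [3. 9.] long axis deg 168.4 5
padbox d [ 0.4609 -0.0977] rect c [461.7 -97.8] size [54. 85.] long axis deg 100.4 275
padl w [ 0.4372 -0.2819] rect c [ 437.3 -282.3] size [ 3. 22.] long axis deg 1.2 8
padl d [ 0.437  -0.2966] rect c [ 437.4 -296.8] size [74. 76.] long axis deg 86.2 438
roll1 [0.6075 0.2962] rect c [607.1 296.6] size [60. 59.] long axis deg 17.9 212
roll2 [0.5623 0.1914] rect c [561.8 191.5] size [61. 59.] long axis deg 36.1 208
tw [ 0.5998 -0.2662] rect c [ 598.5 -263.6] size [19. 85.] long axis deg 118.3 78
box [ 0.6496 -0.1093] rect c [ 649.2 -108.2] size [ 3. 39.] long axis deg 103.2 15
loupe [0.6404 0.1011] rect c [639.5  99.8] size [42. 41.] long axis deg 22.8 110
bottle [0.746 0.019 0.   ]
case [ 0.522 -0.455  0.037]
yellow [ 0.702 -0.188  0.016]
```

```bash
cat >> m.py <<'E'
def diff(n,p,box,z,th=12,close=1):
    def fn(q):
        bg=np.median(q.reshape(-1,3),0)
        m=(np.abs(q-bg).max(2)>th).astype(np.uint8)
        return cv2.morphologyEx(m,cv2.MORPH_CLOSE,np.ones((close,close)))
    return blob(n,p,box,fn,z)
E
python3 - <<'E'
from m import *
T=np.load('last_top.npz')['p'];S=np.load('last_side.npz')['p']
for th in(15,22):
  print('tw',*diff('top',T,(313,205,364,237),.004,th,5)); print('tw side',*diff('side',S,(303,256,366,296),.004,th,5))
  print('box',*diff('top',T,(268,200,300,224),.015,th,3)); 
for nm,bx in[('pb',(263,252,302,284)),('pt',(196,258,250,294)),('pl',(328,256,366,292)),('pr',(138,256,175,298))]:
  print(nm,*blob('top',T,bx,lambda q:(q.max(2)<105),.004))
E
```

```text
tw [ 0.6072 -0.2803] rect c [ 607.9 -281.4] size [ 20. 125.] long axis deg 118.2 198
tw side [ 0.606  -0.2808] rect c [ 606.1 -281.8] size [ 24. 125.] long axis deg 117.4 326
box [ 0.6365 -0.1067] rect c [ 636.6 -106.7] size [34. 58.] long axis deg 101.6 196Traceback (most recent call last):
  File "<stdin>", line 4, in <module>
  File "m.py", line 19, in diff
    return blob(n,p,box,fn,z)
  File "m.py", line 10, in blob
    W=np.array([ray(n,a+u0,b+v0,z) for a,b in zip(uu,vv)])[:,:2]
                ~~~^^^^^^^^^^^^^^^
  File "m.py", line 3, in ray
    c=camera_info(n);f=210/np.tan(np.radians(c['vertical_fov'])/2);R=np.array(c['R']);t=np.array(c['t'])
ValueError: time passes only in moves, steps and waits
```

Measured poses (m, degrees in the world frame):

| Item | Position | Long axis |
|---|---|---|
| roll | (.607, .2965) | |
| loupe | (.640, .101) | |
| tweezers | (.607, -.281) | 118° |
| box | (.637, -.107) | 101.6° |
| pad_roll | (.437, .2915) | |
| pad_tweezers | (.4355, .0866) | 112.3° |
| pad_box | (.461, -.0977) | 100.4° |
| pad_loupe | (.437, -.297) | |

I'll start with the roll.

```bash
cat > plan.py <<'E'
import sys,numpy as np
from scipy.spatial.transform import Rotation as Ro
from rig import observe
def plan(wps):
    s=observe();q=s['ee_rot'];p=np.array(s['eef_pos']);R=Ro.from_quat([q[1],q[2],q[3],q[0]])
    print('t',round(s['time_s'],2),'p',p.round(4),'phi',np.degrees(np.arctan2(*R.as_matrix()[1::-1,1])).round(1),'w',round(s['gripper_width'],4),'F',s['ft_force'].round(1))
    for x,y,z,ph in wps:
        a=np.radians(ph);c,sn=np.cos(a),np.sin(a)
        G=Ro.from_matrix(np.array([[-sn,c,0],[c,sn,0],[0,0,-1]]).T)
        g=np.array([x,y,z]);rv=(R.inv()*G).as_rotvec()
        n=int(max(1,np.ceil(np.linalg.norm(g-p)/.204),np.ceil(np.linalg.norm(rv)/.6)))
        for k in range(n,0,-1):
            rv=(R.inv()*G).as_rotvec()/k; t=R.inv().apply(g-p)/k
            T=(t/.25).round(3);U=(rv/.5).round(3); print('  travel',T.tolist(),'turn',U.tolist())
            p=p+R.apply(T*.25);R=R*Ro.from_rotvec(U*.5)
        print('  -> ',p.round(4))
if __name__=='__main__': plan([tuple(map(float,a.split(','))) for a in sys.argv[1:]])
E
python3 plan.py .607,.2965,.08,28 .607,.2965,.004,28
```

```text
t 0.1 p [0.1524 0.6313 0.2379] phi 76.4 w 0.0879 F [ 0.3  0.4 -0.7]
  travel [-0.694, -0.292, 0.211] turn [-0.001, 0.001, 0.564]
  travel [-0.748, -0.087, 0.211] turn [-0.001, 0.0, 0.563]
  travel [-0.742, 0.124, 0.21] turn [-0.001, 0.0, 0.564]
  ->  [0.6069 0.2964 0.0801]
  travel [0.0, 0.0, 0.304] turn [0.0, 0.0, -0.0]
  ->  [0.607  0.2964 0.0041]
```

apply_moves(
  increments=[
    {"gripper":1,"travel":[-0.14,-0.06,0.04],"turn":[0,0,0.11]},
    {"gripper":1,"travel":[-0.28,-0.12,0.08],"turn":[0,0,0.22]},
    {"gripper":1,"travel":[-0.42,-0.18,0.13],"turn":[0,0,0.34]},
    {"gripper":1,"travel":[-0.56,-0.23,0.17],"turn":[0,0,0.45]},
    {"gripper":1,"travel":[-0.694,-0.292,0.211],"turn":[0,0,0.564]},
  ],
)

```text
time_s: 0.52
eef_pos: [0.3054, 0.5189, 0.1852]
ee_rot: [0.0, 0.258, 0.966, -0.0]
ft_force: [0.7, 0.4, 0.3]
gripper_width: 0.088
```

apply_moves(
  increments=[
    {"gripper":1,"travel":[-0.15,-0.02,0.04],"turn":[0,0,0.11]},
    {"gripper":1,"travel":[-0.3,-0.035,0.08],"turn":[0,0,0.22]},
    {"gripper":1,"travel":[-0.45,-0.05,0.13],"turn":[0,0,0.34]},
    {"gripper":1,"travel":[-0.6,-0.07,0.17],"turn":[0,0,0.45]},
    {"gripper":1,"travel":[-0.748,-0.087,0.211],"turn":[0,0,0.563]},
  ],
)

```text
time_s: 0.93
eef_pos: [0.4567, 0.407, 0.1324]
ee_rot: [-0.0, 0.391, 0.921, -0.0]
ft_force: [-0.1, 0.4, 0.2]
gripper_width: 0.0879
```

```bash
python3 plan.py .607,.2965,.08,28 .607,.2965,.004,28
```

```text
t 0.93 p [0.4567 0.407  0.1324] phi 44.0 w 0.0879 F [-0.1  0.4  0.2]
  travel [-0.736, 0.126, 0.21] turn [-0.001, 0.0, 0.558]
  ->  [0.6071 0.2965 0.0799]
  travel [0.0, -0.0, 0.304] turn [-0.0, 0.001, 0.0]
  ->  [0.6071 0.2965 0.0039]
```

apply_moves(
  increments=[
    {"gripper":1,"travel":[-0.15,0.025,0.04],"turn":[0,0,0.11]},
    {"gripper":1,"travel":[-0.3,0.05,0.08],"turn":[0,0,0.22]},
    {"gripper":1,"travel":[-0.45,0.075,0.13],"turn":[0,0,0.34]},
    {"gripper":1,"travel":[-0.6,0.1,0.17],"turn":[0,0,0.45]},
    {"gripper":1,"travel":[-0.736,0.126,0.21],"turn":[0,0,0.558]},
  ],
)

```text
time_s: 1.35
eef_pos: [0.6077, 0.2963, 0.0797]
ee_rot: [0.0, 0.515, 0.857, -0.001]
ft_force: [1.2, -0.1, -0.1]
gripper_width: 0.0879
```

```bash
python3 - <<'E'
from h import *
from plan import plan
import cv2
T=cap('top')[0];S=cap('side')[0]
a=cv2.resize(T[190:290,110:220],None,fx=3.6,fy=3.6);b=cv2.resize(S[110:215,170:290],None,fx=3.3,fy=3.3)
im=np.zeros((400,800,3),np.uint8);im[:360,:396]=a[:400];im[:b.shape[0],400:400+b.shape[1]]=b[:400]
cv2.imwrite('pics/c2.png',im[:,:,::-1]);plan([(.607,.2965,.004,28)])
E
```

```text
t 1.45 p [0.6107 0.2907 0.0788] phi 27.6 w 0.0887 F [ 0.2 -0.5 -0.2]
  travel [0.029, -0.002, 0.299] turn [-0.003, 0.011, -0.015]
  ->  [0.607  0.2964 0.0041]
```

View pics/c2.png

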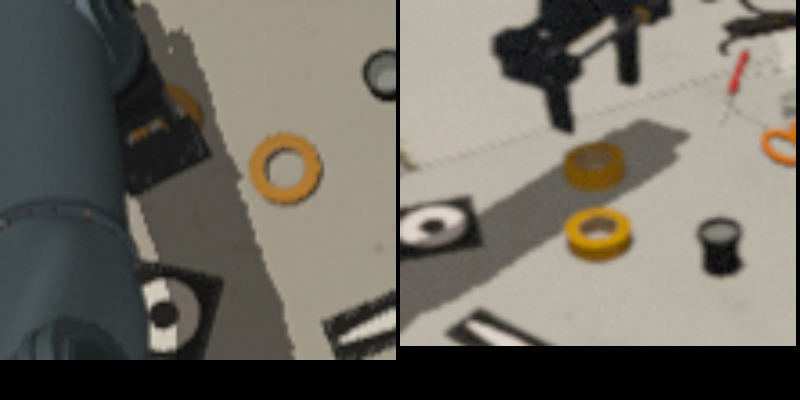

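The crop shows the jaws above the left roll (side crop at 595,165), with the other roll clear. The last reading includes end-of-move sway, so I'll plan from the commanded pose.

apply_moves(
  increments=[
    {"gripper":1,"travel":[0,0,0.07],"turn":[0,0,0]},
    {"gripper":1,"travel":[0,0,0.15],"turn":[0,0,0]},
    {"gripper":1,"travel":[0,0,0.22],"turn":[0,0,0]},
    {"gripper":1,"travel":[0,0,0.27],"turn":[0,0,0]},
    {"gripper":1,"travel":[0,0,0.302],"turn":[0,0,0]},
  ],
)

```text
time_s: 1.87
eef_pos: [0.6049, 0.2986, 0.0034]
ee_rot: [-0.001, 0.513, 0.858, -0.001]
ft_force: [-0.1, -0.4, -0.3]
gripper_width: 0.0879
```

apply_moves(
  increments=[
    {"gripper":0.5,"travel":[0,0,0],"turn":[0,0,0]},
    {"gripper":0.3,"travel":[0,0,0],"turn":[0,0,0]},
    {"gripper":0.3,"travel":[0,0,0],"turn":[0,0,0]},
    {"gripper":0.3,"travel":[0,0,0],"turn":[0,0,0]},
    {"gripper":0.3,"travel":[0,0,0],"turn":[0,0,0]},
  ],
)

```text
time_s: 2.28
eef_pos: [0.6071, 0.2988, 0.0063]
ee_rot: [0.0, 0.514, 0.858, 0.001]
ft_force: [-0.2, 0.1, 2.6]
gripper_width: 0.0598
```

```bash
python3 plan.py .607,.2965,.05,28 .437,.2915,.05,28 .437,.2915,.010,28
```

```text
t 2.28 p [0.6071 0.2988 0.0063] phi 28.2 w 0.0598 F [-0.2  0.1  2.6]
  travel [-0.008, -0.004, -0.175] turn [0.003, -0.0, 0.006]
  ->  [0.6071 0.2966 0.0501]
  travel [0.301, -0.61, 0.0] turn [0.0, -0.0, -0.0]
  ->  [0.4371 0.2914 0.0501]
  travel [0.0, -0.0, 0.16] turn [0.0, -0.0, -0.0]
  ->  [0.4371 0.2914 0.0101]
```

apply_moves(
  increments=[
    {"gripper":0.3,"travel":[0,0,-0.03],"turn":[0,0,0]},
    {"gripper":0.3,"travel":[0,0,-0.08],"turn":[0,0,0]},
    {"gripper":0.3,"travel":[0,0,-0.13],"turn":[0,0,0]},
    {"gripper":0.3,"travel":[0,0,-0.17],"turn":[0,0,0]},
    {"gripper":0.3,"travel":[0,0,-0.2],"turn":[0,0,0]},
  ],
)

```text
time_s: 2.7
eef_pos: [0.6074, 0.2989, 0.0576]
ee_rot: [0.001, 0.514, 0.858, 0.001]
ft_force: [0.4, -0.4, 0.1]
gripper_width: 0.0596
```

apply_moves(
  increments=[
    {"gripper":0.3,"travel":[0.03,-0.06,0],"turn":[0,0,0]},
    {"gripper":0.3,"travel":[0.08,-0.16,0],"turn":[0,0,0]},
    {"gripper":0.3,"travel":[0.13,-0.27,0],"turn":[0,0,0]},
    {"gripper":0.3,"travel":[0.19,-0.38,0],"turn":[0,0,0]},
    {"gripper":0.3,"travel":[0.24,-0.48,0],"turn":[0,0,0]},
  ],
)

```text
time_s: 3.12
eef_pos: [0.4706, 0.2949, 0.0559]
ee_rot: [-0.0, 0.514, 0.858, 0.0]
ft_force: [-0.6, 1.2, -0.6]
gripper_width: 0.0597
```

apply_moves(
  increments=[
    {"gripper":0.3,"travel":[0.04,-0.08,0],"turn":[0,0,0]},
    {"gripper":0.3,"travel":[0.061,-0.13,0],"turn":[0,0,0]},
    {"gripper":0.3,"travel":[0.061,-0.13,0.02],"turn":[0,0,0]},
    {"gripper":0.3,"travel":[0.061,-0.13,0.04],"turn":[0,0,0]},
    {"gripper":0.3,"travel":[0.061,-0.13,0.06],"turn":[0,0,0]},
  ],
)

```text
time_s: 3.53
eef_pos: [0.4379, 0.2932, 0.0403]
ee_rot: [0.001, 0.514, 0.858, 0.001]
ft_force: [0.2, 0.3, -1.1]
gripper_width: 0.0598
```

```bash
python3 plan.py .437,.2915,.0095,28; sleep 0; python3 plan.py
```

```text
t 3.53 p [0.4379 0.2932 0.0403] phi 28.1 w 0.0598 F [ 0.2  0.3 -1.1]
  travel [-0.004, -0.007, 0.123] turn [0.004, 0.0, 0.005]
  ->  [0.4369 0.2915 0.0095]
t 3.53 p [0.4379 0.2932 0.0403] phi 28.1 w 0.0598 F [ 0.2  0.3 -1.1]
```

apply_moves(
  increments=[
    {"gripper":0.3,"travel":[0,-0.003,0.03],"turn":[0,0,0]},
    {"gripper":0.3,"travel":[0,-0.006,0.06],"turn":[0,0,0]},
    {"gripper":0.3,"travel":[0,-0.006,0.09],"turn":[0,0,0]},
    {"gripper":0.3,"travel":[0,-0.006,0.11],"turn":[0,0,0]},
    {"gripper":0.3,"travel":[0,-0.006,0.119],"turn":[0,0,0]},
  ],
)

```text
time_s: 3.95
eef_pos: [0.4349, 0.2916, 0.01]
ee_rot: [-0.0, 0.514, 0.858, -0.001]
ft_force: [-7.2, -5.0, 32.9]
gripper_width: 0.0598
```

apply_moves(
  increments=[
    {"gripper":0.3,"travel":[0,0,0],"turn":[0,0,0]},
    {"gripper":0.75,"travel":[0,0,0],"turn":[0,0,0]},
    {"gripper":0.85,"travel":[0,0,0],"turn":[0,0,0]},
    {"gripper":0.95,"travel":[0,0,0],"turn":[0,0,0]},
    {"gripper":1,"travel":[0,0,0],"turn":[0,0,0]},
  ],
)

```text
time_s: 4.37
eef_pos: [0.4352, 0.2922, 0.0104]
ee_rot: [0.0, 0.514, 0.858, 0.0]
ft_force: [-0.1, -0.2, 0.6]
gripper_width: 0.0839
```

```bash
python3 plan.py .437,.2915,.08,28 .64,.101,.085,28 .64,.101,.006,28
```

```text
t 4.37 p [0.4352 0.2922 0.0104] phi 28.2 w 0.0839 F [-0.1 -0.2  0.6]
  travel [-0.006, 0.005, -0.278] turn [0.0, 0.0, 0.006]
  ->  [0.437  0.2915 0.0799]
  travel [-0.527, 0.18, -0.01] turn [0.0, 0.0, -0.0]
  travel [-0.527, 0.179, -0.01] turn [0.0, 0.0, -0.0]
  ->  [0.6399 0.1009 0.0849]
  travel [0.0, 0.0, 0.316] turn [0.0, 0.0, -0.0]
  ->  [0.6399 0.1009 0.0059]
```

apply_moves(
  increments=[
    {"gripper":1,"travel":[0,0,-0.05],"turn":[0,0,0]},
    {"gripper":1,"travel":[0,0,-0.11],"turn":[0,0,0]},
    {"gripper":1,"travel":[0,0,-0.18],"turn":[0,0,0]},
    {"gripper":1,"travel":[-0.06,0.02,-0.25],"turn":[0,0,0]},
    {"gripper":1,"travel":[-0.16,0.05,-0.3],"turn":[0,0,0]},
  ],
)

```text
time_s: 4.78
eef_pos: [0.464, 0.2654, 0.0876]
ee_rot: [-0.001, 0.512, 0.859, 0.001]
ft_force: [1.3, -0.0, -0.2]
gripper_width: 0.0883
```

apply_moves(
  increments=[
    {"gripper":1,"travel":[-0.12,0.04,0],"turn":[0,0,0]},
    {"gripper":1,"travel":[-0.24,0.08,0],"turn":[0,0,0]},
    {"gripper":1,"travel":[-0.36,0.12,0],"turn":[0,0,0]},
    {"gripper":1,"travel":[-0.48,0.165,0],"turn":[0,0,0]},
    {"gripper":1,"travel":[-0.6,0.2,0],"turn":[0,0,0]},
  ],
)

```text
time_s: 5.2
eef_pos: [0.5813, 0.1532, 0.0867]
ee_rot: [0.0, 0.514, 0.858, 0.001]
ft_force: [0.9, -0.6, 0.1]
gripper_width: 0.0883
```

apply_moves(
  increments=[
    {"gripper":1,"travel":[-0.1,0.035,0],"turn":[0,0,0]},
    {"gripper":1,"travel":[-0.18,0.07,0],"turn":[0,0,0]},
    {"gripper":1,"travel":[-0.25,0.09,0],"turn":[0,0,0]},
    {"gripper":1,"travel":[-0.294,0.109,0],"turn":[0,0,0]},
    {"gripper":1,"travel":[-0.3,0.114,0],"turn":[0,0,0]},
  ],
)

```text
time_s: 5.62
eef_pos: [0.6421, 0.099, 0.0864]
ee_rot: [0.001, 0.515, 0.857, -0.0]
ft_force: [-0.2, -0.7, 0.1]
gripper_width: 0.0881
```

```bash
python3 plan.py .64,.101,.006,28
```

```text
t 5.62 p [0.6421 0.099  0.0864] phi 28.0 w 0.0881 F [-0.2 -0.7  0.1]
  travel [0.012, -0.004, 0.321] turn [0.002, 0.004, -0.0]
  ->  [0.6399 0.1011 0.0061]
```

apply_moves(
  increments=[
    {"gripper":1,"travel":[0.005,0,0.07],"turn":[0,0,0]},
    {"gripper":1,"travel":[0.005,0,0.15],"turn":[0,0,0]},
    {"gripper":1,"travel":[0.005,0,0.22],"turn":[0,0,0]},
    {"gripper":1,"travel":[0.005,0,0.28],"turn":[0,0,0]},
    {"gripper":1,"travel":[0.005,0,0.315],"turn":[0,0,0]},
  ],
)

```text
time_s: 6.03
eef_pos: [0.6382, 0.1037, 0.0051]
ee_rot: [-0.001, 0.513, 0.858, -0.001]
ft_force: [0.2, 0.0, 0.0]
gripper_width: 0.0882
```

apply_moves(
  increments=[
    {"gripper":0.6,"travel":[0,0,0],"turn":[0,0,0]},
    {"gripper":0.3,"travel":[0,0,0],"turn":[0,0,0]},
    {"gripper":0.1,"travel":[0,0,0],"turn":[0,0,0]},
    {"gripper":0.1,"travel":[0,0,0],"turn":[0,0,0]},
    {"gripper":0.1,"travel":[0,0,0],"turn":[0,0,0]},
  ],
)

```text
time_s: 6.45
eef_pos: [0.6405, 0.1027, 0.0077]
ee_rot: [0.001, 0.514, 0.858, 0.001]
ft_force: [-0.2, 0.0, 0.1]
gripper_width: 0.0569
```

```bash
python3 plan.py .64,.101,.086,28 .437,-.297,.07,28 .437,-.297,.012,28
```

```text
t 6.45 p [0.6405 0.1027 0.0077] phi 28.2 w 0.0569 F [-0.2  0.   0.1]
  travel [-0.005, -0.005, -0.313] turn [0.003, 0.001, 0.006]
  ->  [0.6399 0.101  0.086 ]
  travel [-0.342, -0.488, 0.021] turn [0.0, -0.0, -0.0]
  travel [-0.341, -0.488, 0.021] turn [0.0, -0.0, -0.0]
  travel [-0.342, -0.488, 0.022] turn [0.0, -0.0, -0.0]
  ->  [ 0.4369 -0.2971  0.0699]
  travel [0.0, 0.0, 0.232] turn [0.0, -0.0, -0.0]
  ->  [ 0.4369 -0.2971  0.0119]
```

Fingers are still closing (57 mm), so hold one more call.

apply_moves(
  increments=[
    {"gripper":0.1,"travel":[0,0,0],"turn":[0,0,0]},
    {"gripper":0.1,"travel":[0,0,0],"turn":[0,0,0]},
    {"gripper":0.1,"travel":[0,0,0],"turn":[0,0,0]},
    {"gripper":0.1,"travel":[0,0,0],"turn":[0,0,0]},
    {"gripper":0.1,"travel":[0,0,0],"turn":[0,0,0]},
  ],
)

```text
time_s: 6.87
eef_pos: [0.64, 0.1025, 0.007]
ee_rot: [0.0, 0.514, 0.858, 0.0]
ft_force: [-1.0, -0.4, 3.1]
gripper_width: 0.0375
```

apply_moves(
  increments=[
    {"gripper":0.1,"travel":[0,0,-0.03],"turn":[0,0,0]},
    {"gripper":0.1,"travel":[0,0,-0.1],"turn":[0,0,0]},
    {"gripper":0.1,"travel":[0,0,-0.18],"turn":[0,0,0]},
    {"gripper":0.1,"travel":[0,0,-0.26],"turn":[0,0,0]},
    {"gripper":0.1,"travel":[0,0,-0.3],"turn":[0,0,0]},
  ],
)

```text
time_s: 7.28
eef_pos: [0.6411, 0.1027, 0.0844]
ee_rot: [0.001, 0.514, 0.858, 0.001]
ft_force: [0.9, 0.4, -0.4]
gripper_width: 0.0377
```

apply_moves(
  increments=[
    {"gripper":0.1,"travel":[-0.03,-0.04,0],"turn":[0,0,0]},
    {"gripper":0.1,"travel":[-0.09,-0.13,0],"turn":[0,0,0]},
    {"gripper":0.1,"travel":[-0.165,-0.235,0],"turn":[0,0,0]},
    {"gripper":0.1,"travel":[-0.24,-0.345,0],"turn":[0,0,0]},
    {"gripper":0.1,"travel":[-0.315,-0.45,0],"turn":[0,0,0]},
  ],
)

```text
time_s: 7.7
eef_pos: [0.5754, -0.022, 0.0806]
ee_rot: [-0.001, 0.514, 0.858, -0.001]
ft_force: [0.3, -0.5, -0.4]
gripper_width: 0.0377
```

apply_moves(
  increments=[
    {"gripper":0.1,"travel":[-0.075,-0.105,0],"turn":[0,0,0]},
    {"gripper":0.1,"travel":[-0.15,-0.21,0],"turn":[0,0,0]},
    {"gripper":0.1,"travel":[-0.225,-0.32,0],"turn":[0,0,0]},
    {"gripper":0.1,"travel":[-0.3,-0.43,0],"turn":[0,0,0]},
    {"gripper":0.1,"travel":[-0.375,-0.54,0],"turn":[0,0,0]},
  ],
)

```text
time_s: 8.12
eef_pos: [0.5005, -0.168, 0.0808]
ee_rot: [-0.001, 0.514, 0.858, -0.0]
ft_force: [0.8, 0.1, -0.5]
gripper_width: 0.0379
```

apply_moves(
  increments=[
    {"gripper":0.1,"travel":[-0.075,-0.105,0],"turn":[0,0,0]},
    {"gripper":0.1,"travel":[-0.15,-0.21,0.02],"turn":[0,0,0]},
    {"gripper":0.1,"travel":[-0.225,-0.32,0.05],"turn":[0,0,0]},
    {"gripper":0.1,"travel":[-0.295,-0.42,0.09],"turn":[0,0,0]},
    {"gripper":0.1,"travel":[-0.335,-0.474,0.12],"turn":[0,0,0]},
  ],
)

```text
time_s: 8.53
eef_pos: [0.4337, -0.2998, 0.0505]
ee_rot: [-0.001, 0.516, 0.857, -0.001]
ft_force: [-0.1, -0.9, -0.4]
gripper_width: 0.0377
```

apply_moves(
  increments=[
    {"gripper":0.1,"travel":[0,0,0.02],"turn":[0,0,0]},
    {"gripper":0.1,"travel":[0,0,0.04],"turn":[0,0,0]},
    {"gripper":0.1,"travel":[0,0,0.06],"turn":[0,0,0]},
    {"gripper":0.1,"travel":[0,0,0.07],"turn":[0,0,0]},
    {"gripper":0.1,"travel":[0,0,0.07],"turn":[0,0,0]},
  ],
)

```text
time_s: 8.95
eef_pos: [0.4385, -0.2944, 0.0336]
ee_rot: [-0.001, 0.513, 0.859, 0.0]
ft_force: [-0.7, -0.4, -0.7]
gripper_width: 0.0377
```

```bash
python3 plan.py .437,-.297,.0125,28
```

```text
t 8.95 p [ 0.4385 -0.2944  0.0336] phi 28.3 w 0.0377 F [-0.7 -0.4 -0.7]
  travel [-0.007, -0.01, 0.084] turn [-0.0, -0.003, 0.01]
  ->  [ 0.4371 -0.2971  0.0126]
```

apply_moves(
  increments=[
    {"gripper":0.1,"travel":[-0.003,-0.005,0.03],"turn":[0,0,0]},
    {"gripper":0.1,"travel":[-0.005,-0.008,0.055],"turn":[0,0,0]},
    {"gripper":0.1,"travel":[-0.005,-0.008,0.07],"turn":[0,0,0]},
    {"gripper":0.1,"travel":[-0.005,-0.008,0.08],"turn":[0,0,0]},
    {"gripper":0.1,"travel":[-0.005,-0.008,0.084],"turn":[0,0,0]},
  ],
)

```text
time_s: 9.37
eef_pos: [0.4367, -0.2979, 0.0127]
ee_rot: [-0.0, 0.514, 0.858, 0.0]
ft_force: [0.9, -0.7, -0.4]
gripper_width: 0.0376
```

apply_moves(
  increments=[
    {"gripper":0.1,"travel":[0,0,0],"turn":[0,0,0]},
    {"gripper":0.5,"travel":[0,0,0],"turn":[0,0,0]},
    {"gripper":0.6,"travel":[0,0,0],"turn":[0,0,0]},
    {"gripper":0.8,"travel":[0,0,0],"turn":[0,0,0]},
    {"gripper":0.8,"travel":[0,0,0],"turn":[0,0,0]},
  ],
)

```text
time_s: 9.78
eef_pos: [0.4371, -0.2982, 0.0135]
ee_rot: [0.0, 0.514, 0.858, 0.0]
ft_force: [-0.2, -0.0, -0.4]
gripper_width: 0.0621
```

apply_moves(
  increments=[
    {"gripper":0.8,"travel":[0,0,0],"turn":[0,0,0]},
    {"gripper":0.8,"travel":[0,0,-0.06],"turn":[0,0,0]},
    {"gripper":0.8,"travel":[0,0,-0.14],"turn":[0,0,0]},
    {"gripper":0.8,"travel":[0,0,-0.22],"turn":[0,0,0]},
    {"gripper":0.8,"travel":[0,0,-0.3],"turn":[0,0,0]},
  ],
)

```text
time_s: 10.2
eef_pos: [0.4367, -0.298, 0.089]
ee_rot: [-0.0, 0.514, 0.858, -0.0]
ft_force: [0.6, -0.9, -0.2]
gripper_width: 0.0703
```

```bash
python3 plan.py .607,-.281,.07,28 .607,-.281,.003,28
```

```text
t 10.2 p [ 0.4367 -0.298   0.089 ] phi 28.2 w 0.0703 F [ 0.6 -0.9 -0.2]
  travel [-0.261, 0.633, 0.076] turn [-0.0, -0.001, 0.006]
  ->  [ 0.607  -0.2809  0.07  ]
  travel [-0.0, -0.0, 0.268] turn [-0.0, 0.0, -0.0]
  ->  [ 0.607  -0.2809  0.003 ]
```

apply_moves(
  increments=[
    {"gripper":0.5,"travel":[-0.05,0.12,0],"turn":[0,0,0]},
    {"gripper":0.5,"travel":[-0.11,0.26,0.02],"turn":[0,0,0]},
    {"gripper":0.5,"travel":[-0.17,0.4,0.04],"turn":[0,0,0]},
    {"gripper":0.5,"travel":[-0.225,0.54,0.06],"turn":[0,0,0]},
    {"gripper":0.5,"travel":[-0.262,0.631,0.076],"turn":[0,0,0]},
  ],
)

```text
time_s: 10.62
eef_pos: [0.6108, -0.2795, 0.0691]
ee_rot: [0.001, 0.513, 0.859, 0.001]
ft_force: [-0.7, 0.1, 0.4]
gripper_width: 0.0441
```

apply_moves(
  increments=[
    {"gripper":0.5,"travel":[0,0,0.02],"turn":[0,0,0]},
    {"gripper":0.5,"travel":[0,0,0.06],"turn":[0,0,0]},
    {"gripper":0.5,"travel":[0,0,0.1],"turn":[0,0,0]},
    {"gripper":0.5,"travel":[0,0,0.14],"turn":[0,0,0]},
    {"gripper":0.5,"travel":[0,0,0.16],"turn":[0,0,0]},
  ],
)

```text
time_s: 11.03
eef_pos: [0.6044, -0.2817, 0.0273]
ee_rot: [-0.002, 0.514, 0.857, -0.0]
ft_force: [-0.2, 0.2, -0.7]
gripper_width: 0.0444
```

```bash
python3 - <<'E'
from h import *
from plan import plan
T=cap('top')[0];S=cap('side')[0]
a=cv2.resize(T[190:300,290:400],None,fx=3.6,fy=3.6);b=cv2.resize(S[230:340,240:370],None,fx=3.05,fy=3.05)
im=np.zeros((400,800,3),np.uint8);im[:a.shape[0],:396]=a[:400];im[:b.shape[0],400:400+b.shape[1]]=b[:400]
cv2.imwrite('pics/c3.png',im[:,:,::-1]);plan([(.607,-.281,.003,28)])
E
```

```text
t 11.13 p [ 0.6051 -0.2815  0.0278] phi 28.1 w 0.0438 F [-0.5 -0.3  1.2]
  travel [-0.002, 0.008, 0.099] turn [-0.004, -0.004, 0.004]
  ->  [ 0.607  -0.281   0.0031]
```

View pics/c3.png

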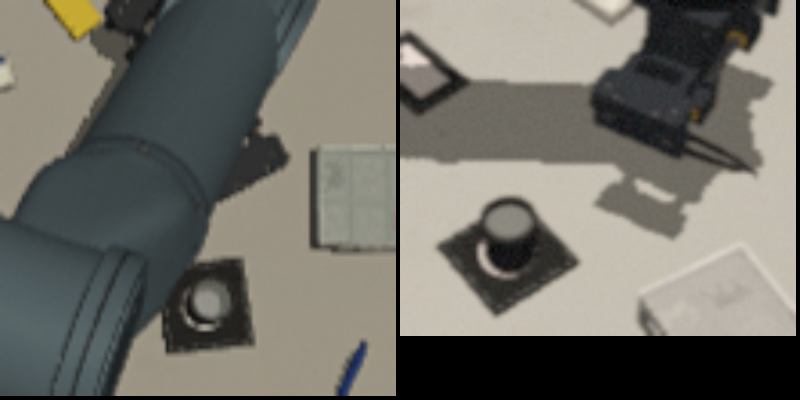

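The loupe stands on its pad, with a slight crescent showing that I'll measure later. The jaws straddle the tweezers.

apply_moves(
  increments=[
    {"gripper":0.5,"travel":[0,0.004,0.03],"turn":[0,0,0]},
    {"gripper":0.5,"travel":[0,0.004,0.06],"turn":[0,0,0]},
    {"gripper":0.5,"travel":[0,0.004,0.085],"turn":[0,0,0]},
    {"gripper":0.5,"travel":[0,0.004,0.1],"turn":[0,0,0]},
    {"gripper":0.5,"travel":[0,0.004,0.1],"turn":[0,0,0]},
  ],
)

```text
time_s: 11.55
eef_pos: [0.6071, -0.2806, 0.003]
ee_rot: [-0.001, 0.514, 0.858, -0.0]
ft_force: [0.8, 0.1, -0.3]
gripper_width: 0.0441
```

apply_moves(
  increments=[
    {"gripper":0.3,"travel":[0,0,0],"turn":[0,0,0]},
    {"gripper":0.1,"travel":[0,0,0],"turn":[0,0,0]},
    {"gripper":0.0,"travel":[0,0,0],"turn":[0,0,0]},
    {"gripper":0.0,"travel":[0,0,0],"turn":[0,0,0]},
    {"gripper":0.0,"travel":[0,0,0],"turn":[0,0,0]},
  ],
)

```text
time_s: 11.97
eef_pos: [0.608, -0.281, 0.0046]
ee_rot: [0.0, 0.514, 0.858, 0.0]
ft_force: [-0.5, 0.7, 0.8]
gripper_width: 0.0136
```

apply_moves(
  increments=[
    {"gripper":0.0,"travel":[0,0,0],"turn":[0,0,0]},
    {"gripper":0.0,"travel":[0,0,0],"turn":[0,0,0]},
    {"gripper":0.0,"travel":[0,0,0],"turn":[0,0,0]},
    {"gripper":0.0,"travel":[0,0,0],"turn":[0,0,0]},
    {"gripper":0.0,"travel":[0,0,0],"turn":[0,0,0]},
  ],
)

```text
time_s: 12.38
eef_pos: [0.608, -0.281, 0.0045]
ee_rot: [0.0, 0.514, 0.858, 0.0]
ft_force: [-1.0, 0.6, 3.2]
gripper_width: 0.0142
```

```bash
python3 plan.py .607,-.281,.08,28 .4355,.0866,.07,22.3 .4355,.0866,.008,22.3
```

```text
t 12.38 p [ 0.608  -0.281   0.0045] phi 28.2 w 0.0142 F [-1.   0.6  3.2]
  travel [0.002, -0.003, -0.302] turn [0.001, 0.001, 0.006]
  ->  [ 0.6071 -0.2809  0.08  ]
  travel [0.81, 0.042, 0.02] turn [-0.0, -0.0, 0.099]
  travel [0.811, 0.002, 0.02] turn [-0.0, -0.0, 0.1]
  ->  [0.4356 0.0865 0.0701]
  travel [0.0, -0.0, 0.248] turn [-0.0, -0.0, -0.0]
  ->  [0.4355 0.0865 0.0081]
```

apply_moves(
  increments=[
    {"gripper":0,"travel":[0,0,-0.03],"turn":[0,0,0]},
    {"gripper":0,"travel":[0,0,-0.09],"turn":[0,0,0]},
    {"gripper":0,"travel":[0,0,-0.17],"turn":[0,0,0]},
    {"gripper":0,"travel":[0,0,-0.24],"turn":[0,0,0]},
    {"gripper":0,"travel":[0,0,-0.28],"turn":[0,0,0]},
  ],
)

```text
time_s: 12.8
eef_pos: [0.609, -0.2816, 0.0775]
ee_rot: [0.002, 0.514, 0.858, 0.0]
ft_force: [0.5, -0.8, -0.2]
gripper_width: 0.0142
```

apply_moves(
  increments=[
    {"gripper":0,"travel":[0.06,0,0],"turn":[0,0,0]},
    {"gripper":0,"travel":[0.18,0.01,0],"turn":[0,0,0]},
    {"gripper":0,"travel":[0.32,0.016,0],"turn":[0,0,0]},
    {"gripper":0,"travel":[0.46,0.023,0],"turn":[0,0,0]},
    {"gripper":0,"travel":[0.6,0.03,0],"turn":[0,0,0]},
  ],
)

```text
time_s: 13.22
eef_pos: [0.5428, -0.144, 0.0748]
ee_rot: [0.0, 0.514, 0.858, 0.0]
ft_force: [0.5, 1.6, 0.1]
gripper_width: 0.0136
```

apply_moves(
  increments=[
    {"gripper":0,"travel":[0.14,0.007,0],"turn":[0,0,0]},
    {"gripper":0,"travel":[0.28,0.014,0],"turn":[0,0,0]},
    {"gripper":0,"travel":[0.42,0.02,0],"turn":[0,0,0]},
    {"gripper":0,"travel":[0.56,0.027,0],"turn":[0,0,0]},
    {"gripper":0,"travel":[0.7,0.034,0],"turn":[0,0,0]},
  ],
)

```text
time_s: 13.63
eef_pos: [0.4678, 0.0145, 0.0749]
ee_rot: [0.0, 0.514, 0.858, 0.0]
ft_force: [0.5, 0.9, -0.6]
gripper_width: 0.0139
```

apply_moves(
  increments=[
    {"gripper":0,"travel":[0.12,0.006,0.02],"turn":[0,0,0.04]},
    {"gripper":0,"travel":[0.21,0.01,0.05],"turn":[0,0,0.1]},
    {"gripper":0,"travel":[0.28,0.013,0.08],"turn":[0,0,0.15]},
    {"gripper":0,"travel":[0.315,0.015,0.11],"turn":[0,0,0.19]},
    {"gripper":0,"travel":[0.322,0.016,0.13],"turn":[0,0,0.205]},
  ],
)

```text
time_s: 14.05
eef_pos: [0.4332, 0.0881, 0.0417]
ee_rot: [-0.0, 0.556, 0.831, 0.0]
ft_force: [0.6, 0.1, -0.2]
gripper_width: 0.0136
```

apply_moves(
  increments=[
    {"gripper":0,"travel":[0,0,0.02],"turn":[0,0,0]},
    {"gripper":0,"travel":[0,0,0.04],"turn":[0,0,0]},
    {"gripper":0,"travel":[0,0,0.05],"turn":[0,0,0]},
    {"gripper":0,"travel":[0,0,0.05],"turn":[0,0,0]},
    {"gripper":0,"travel":[0,0,0.05],"turn":[0,0,0]},
  ],
)

```text
time_s: 14.47
eef_pos: [0.4343, 0.0853, 0.0292]
ee_rot: [0.0, 0.558, 0.83, -0.0]
ft_force: [-0.2, -0.9, -0.5]
gripper_width: 0.0137
```

```bash
python3 plan.py .4355,.0866,.010,22.3
```

```text
t 14.47 p [0.4343 0.0853 0.0292] phi 22.2 w 0.0137 F [-0.2 -0.9 -0.5]
  travel [0.003, 0.006, 0.077] turn [0.0, 0.0, -0.003]
  ->  [0.4354 0.0865 0.01  ]
```

apply_moves(
  increments=[
    {"gripper":0,"travel":[0,0.003,0.03],"turn":[0,0,0]},
    {"gripper":0,"travel":[0,0.004,0.055],"turn":[0,0,0]},
    {"gripper":0,"travel":[0,0.004,0.07],"turn":[0,0,0]},
    {"gripper":0,"travel":[0,0.004,0.078],"turn":[0,0,0]},
    {"gripper":0,"travel":[0,0.004,0.078],"turn":[0,0,0]},
  ],
)

```text
time_s: 14.88
eef_pos: [0.4345, 0.0862, 0.0091]
ee_rot: [-0.0, 0.557, 0.83, -0.0]
ft_force: [-0.1, -0.0, -0.3]
gripper_width: 0.014
```

apply_moves(
  increments=[
    {"gripper":0,"travel":[0,0,0],"turn":[0,0,0]},
    {"gripper":0.2,"travel":[0,0,0],"turn":[0,0,0]},
    {"gripper":0.3,"travel":[0,0,0],"turn":[0,0,0]},
    {"gripper":0.4,"travel":[0,0,0],"turn":[0,0,0]},
    {"gripper":0.5,"travel":[0,0,0],"turn":[0,0,0]},
  ],
)

```text
time_s: 15.3
eef_pos: [0.4351, 0.0864, 0.0099]
ee_rot: [0.0, 0.557, 0.83, 0.0]
ft_force: [-0.1, -0.3, -0.0]
gripper_width: 0.0357
```

apply_moves(
  increments=[
    {"gripper":0.5,"travel":[0,0,0],"turn":[0,0,0]},
    {"gripper":0.6,"travel":[0,0,-0.06],"turn":[0,0,0]},
    {"gripper":0.7,"travel":[0,0,-0.14],"turn":[0,0,0]},
    {"gripper":0.7,"travel":[0,0,-0.22],"turn":[0,0,0]},
    {"gripper":0.7,"travel":[0,0,-0.28],"turn":[0,0,0]},
  ],
)

```text
time_s: 15.72
eef_pos: [0.4352, 0.0864, 0.081]
ee_rot: [0.0, 0.557, 0.83, 0.0]
ft_force: [0.3, 0.2, -0.4]
gripper_width: 0.0617
```

```bash
python3 plan.py .638,-.107,.07,11.6 .638,-.107,.004,11.6
```

```text
t 15.72 p [0.4352 0.0864 0.081 ] phi 22.3 w 0.0617 F [ 0.3  0.2 -0.4]
  travel [-0.512, 0.229, 0.022] turn [0.001, -0.0, 0.186]
  travel [-0.488, 0.275, 0.022] turn [0.0, 0.0, 0.187]
  ->  [ 0.638 -0.107  0.07 ]
  travel [0.0, -0.0, 0.264] turn [0.0, 0.0, -0.0]
  ->  [ 0.638 -0.107  0.004]
```

apply_moves(
  increments=[
    {"gripper":0.7,"travel":[-0.1,0.045,0],"turn":[0,0,0.03]},
    {"gripper":0.7,"travel":[-0.2,0.09,0],"turn":[0,0,0.07]},
    {"gripper":0.7,"travel":[-0.3,0.135,0],"turn":[0,0,0.11]},
    {"gripper":0.7,"travel":[-0.4,0.18,0.01],"turn":[0,0,0.15]},
    {"gripper":0.7,"travel":[-0.512,0.229,0.022],"turn":[0,0,0.186]},
  ],
)

```text
time_s: 16.13
eef_pos: [0.5371, -0.0107, 0.0744]
ee_rot: [-0.0, 0.595, 0.804, 0.0]
ft_force: [0.8, 1.1, -0.3]
gripper_width: 0.0619
```

apply_moves(
  increments=[
    {"gripper":0.7,"travel":[-0.13,0.075,0],"turn":[0,0,0.05]},
    {"gripper":0.7,"travel":[-0.26,0.15,0.01],"turn":[0,0,0.1]},
    {"gripper":0.7,"travel":[-0.38,0.215,0.015],"turn":[0,0,0.15]},
    {"gripper":0.7,"travel":[-0.46,0.26,0.02],"turn":[0,0,0.18]},
    {"gripper":0.7,"travel":[-0.488,0.275,0.022],"turn":[0,0,0.187]},
  ],
)

```text
time_s: 16.55
eef_pos: [0.6398, -0.111, 0.0688]
ee_rot: [0.002, 0.634, 0.774, -0.0]
ft_force: [-0.5, -0.6, 1.2]
gripper_width: 0.0618
```

apply_moves(
  increments=[
    {"gripper":0.7,"travel":[0,0,0.02],"turn":[0,0,0]},
    {"gripper":0.7,"travel":[0,0,0.06],"turn":[0,0,0]},
    {"gripper":0.7,"travel":[0,0,0.1],"turn":[0,0,0]},
    {"gripper":0.7,"travel":[0,0,0.14],"turn":[0,0,0]},
    {"gripper":0.7,"travel":[0,0,0.16],"turn":[0,0,0]},
  ],
)

```text
time_s: 16.97
eef_pos: [0.636, -0.1052, 0.0266]
ee_rot: [-0.002, 0.631, 0.775, -0.001]
ft_force: [0.3, -0.3, -0.0]
gripper_width: 0.0617
```

```bash
python3 - <<'E'
from h import *
from plan import plan
T=cap('top')[0];S=cap('side')[0]
a=cv2.resize(T[190:300,130:370],None,fx=3.3,fy=3.3);b=cv2.resize(S[130:260,160:360],None,fx=1.8,fy=1.8)
im=np.zeros((600,800,3),np.uint8);im[:a.shape[0],:a.shape[1]]=a;im[364:364+b.shape[0],:b.shape[1]]=b
b=cv2.resize(S[230:340,240:370],None,fx=2,fy=2);im[364:364+b.shape[0],400:400+b.shape[1]]=b
cv2.imwrite('pics/c4.png',im[:,:,::-1]);plan([(.638,-.107,.004,11.6)])
E
```

```text
t 17.07 p [ 0.6364 -0.1059  0.0272] phi 11.7 w 0.0616 F [0.2 1.6 1. ]
  travel [-0.006, 0.006, 0.093] turn [-0.005, -0.003, 0.002]
  ->  [ 0.6381 -0.1071  0.0039]
```

View pics/c4.png

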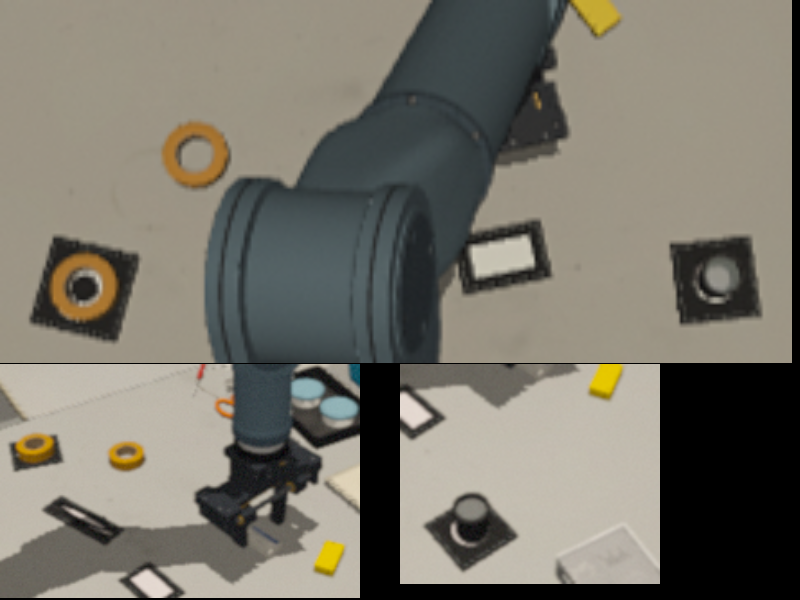

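The roll sits on its pad, and the tweezers lie along their silhouette in the side view. The loupe is a few mm off towards +x/-y. The jaws straddle the box.

apply_moves(
  increments=[
    {"gripper":0.7,"travel":[-0.003,0.003,0.03],"turn":[0,0,0]},
    {"gripper":0.7,"travel":[-0.003,0.003,0.06],"turn":[0,0,0]},
    {"gripper":0.7,"travel":[-0.003,0.003,0.08],"turn":[0,0,0]},
    {"gripper":0.7,"travel":[-0.003,0.003,0.093],"turn":[0,0,0]},
    {"gripper":0.6,"travel":[-0.003,0.003,0.093],"turn":[0,0,0]},
  ],
)

```text
time_s: 17.48
eef_pos: [0.6381, -0.1075, 0.0045]
ee_rot: [-0.001, 0.632, 0.775, -0.0]
ft_force: [-0.2, 0.2, -0.5]
gripper_width: 0.0572
```

apply_moves(
  increments=[
    {"gripper":0.4,"travel":[0,0,0],"turn":[0,0,0]},
    {"gripper":0.2,"travel":[0,0,0],"turn":[0,0,0]},
    {"gripper":0.1,"travel":[0,0,0],"turn":[0,0,0]},
    {"gripper":0.1,"travel":[0,0,0],"turn":[0,0,0]},
    {"gripper":0.1,"travel":[0,0,0],"turn":[0,0,0]},
  ],
)

```text
time_s: 17.9
eef_pos: [0.639, -0.1076, 0.0058]
ee_rot: [0.0, 0.632, 0.775, 0.0]
ft_force: [0.6, 0.4, 1.5]
gripper_width: 0.0295
```

apply_moves(
  increments=[
    {"gripper":0.1,"travel":[0,0,0],"turn":[0,0,0]},
    {"gripper":0.1,"travel":[0,0,0],"turn":[0,0,0]},
    {"gripper":0.1,"travel":[0,0,0],"turn":[0,0,0]},
    {"gripper":0.1,"travel":[0,0,0],"turn":[0,0,0]},
    {"gripper":0.1,"travel":[0,0,0],"turn":[0,0,0]},
  ],
)

```text
time_s: 18.32
eef_pos: [0.639, -0.1076, 0.0058]
ee_rot: [0.0, 0.632, 0.775, 0.0]
ft_force: [-0.3, 0.4, 4.4]
gripper_width: 0.03
```

```bash
python3 plan.py .638,-.107,.065,11.6 .461,-.0977,.065,10.4 .461,-.0977,.010,10.4
```

```text
t 18.32 p [ 0.639  -0.1076  0.0058] phi 11.6 w 0.03 F [-0.3  0.4  4.4]
  travel [0.003, -0.003, -0.237] turn [0.001, 0.0, 0.0]
  ->  [ 0.6381 -0.107   0.0651]
  travel [0.179, -0.686, 0.0] turn [0.0, 0.0, 0.042]
  ->  [ 0.4611 -0.0977  0.0651]
  travel [-0.0, -0.0, 0.22] turn [0.0, 0.0, -0.0]
  ->  [ 0.4611 -0.0977  0.0101]
```

apply_moves(
  increments=[
    {"gripper":0.1,"travel":[0,0,-0.03],"turn":[0,0,0]},
    {"gripper":0.1,"travel":[0,0,-0.08],"turn":[0,0,0]},
    {"gripper":0.1,"travel":[0,0,-0.14],"turn":[0,0,0]},
    {"gripper":0.1,"travel":[0.01,-0.04,-0.18],"turn":[0,0,0]},
    {"gripper":0.1,"travel":[0.03,-0.12,-0.2],"turn":[0,0,0]},
  ],
)

```text
time_s: 18.73
eef_pos: [0.6111, -0.1065, 0.0587]
ee_rot: [0.003, 0.632, 0.775, 0.002]
ft_force: [-0.1, -0.8, -0.9]
gripper_width: 0.0301
```

apply_moves(
  increments=[
    {"gripper":0.1,"travel":[0.033,-0.125,0],"turn":[0,0,0.01]},
    {"gripper":0.1,"travel":[0.066,-0.25,0],"turn":[0,0,0.02]},
    {"gripper":0.1,"travel":[0.1,-0.38,0],"turn":[0,0,0.03]},
    {"gripper":0.1,"travel":[0.13,-0.49,0.01],"turn":[0,0,0.042]},
    {"gripper":0.1,"travel":[0.152,-0.568,0.03],"turn":[0,0,0.042]},
  ],
)

```text
time_s: 19.15
eef_pos: [0.4589, -0.0976, 0.0495]
ee_rot: [0.0, 0.64, 0.768, 0.0]
ft_force: [0.7, 1.0, -0.7]
gripper_width: 0.0297
```

apply_moves(
  increments=[
    {"gripper":0.1,"travel":[0,0,0.02],"turn":[0,0,0]},
    {"gripper":0.1,"travel":[0,0,0.05],"turn":[0,0,0]},
    {"gripper":0.1,"travel":[0,0,0.07],"turn":[0,0,0]},
    {"gripper":0.1,"travel":[0,0,0.08],"turn":[0,0,0]},
    {"gripper":0.1,"travel":[0,0,0.08],"turn":[0,0,0]},
  ],
)

```text
time_s: 19.57
eef_pos: [0.462, -0.0976, 0.0276]
ee_rot: [0.0, 0.64, 0.768, 0.0]
ft_force: [-0.1, -0.1, -0.1]
gripper_width: 0.0295
```

```bash
python3 plan.py .461,-.0977,.0105,10.4
```

```text
t 19.57 p [ 0.462  -0.0976  0.0276] phi 10.4 w 0.0295 F [-0.1 -0.1 -0.1]
  travel [0.0, -0.004, 0.068] turn [0.001, 0.0, 0.001]
  ->  [ 0.461  -0.0978  0.0106]
```

apply_moves(
  increments=[
    {"gripper":0.1,"travel":[0,0,0.025],"turn":[0,0,0]},
    {"gripper":0.1,"travel":[0,0,0.045],"turn":[0,0,0]},
    {"gripper":0.1,"travel":[0,0,0.06],"turn":[0,0,0]},
    {"gripper":0.1,"travel":[0,0,0.067],"turn":[0,0,0]},
    {"gripper":0.1,"travel":[0,0,0.067],"turn":[0,0,0]},
  ],
)

```text
time_s: 19.98
eef_pos: [0.4607, -0.0976, 0.0107]
ee_rot: [-0.0, 0.64, 0.768, -0.0]
ft_force: [-0.1, -0.3, -0.9]
gripper_width: 0.03
```

apply_moves(
  increments=[
    {"gripper":0.1,"travel":[0,0,0],"turn":[0,0,0]},
    {"gripper":0.4,"travel":[0,0,0],"turn":[0,0,0]},
    {"gripper":0.5,"travel":[0,0,0],"turn":[0,0,0]},
    {"gripper":0.6,"travel":[0,0,0],"turn":[0,0,0]},
    {"gripper":0.7,"travel":[0,0,0],"turn":[0,0,0]},
  ],
)

```text
time_s: 20.4
eef_pos: [0.4612, -0.0976, 0.0114]
ee_rot: [0.0, 0.64, 0.768, 0.0]
ft_force: [0.2, -0.0, -0.3]
gripper_width: 0.0532
```

apply_moves(
  increments=[
    {"gripper":0.7,"travel":[0,0,0],"turn":[0,0,0]},
    {"gripper":0.8,"travel":[0,0,-0.06],"turn":[0,0,0]},
    {"gripper":0.9,"travel":[0,0,-0.16],"turn":[0,0,0]},
    {"gripper":1,"travel":[0,0,-0.3],"turn":[0,0,0]},
    {"gripper":1,"travel":[0,0,-0.44],"turn":[0,0,0]},
  ],
)

```text
time_s: 20.82
eef_pos: [0.4601, -0.0975, 0.122]
ee_rot: [-0.001, 0.64, 0.768, -0.001]
ft_force: [1.0, -0.6, -0.4]
gripper_width: 0.0863
```

```bash
python3 plan.py .3,.5,.25,60
```

```text
t 20.82 p [ 0.4601 -0.0975  0.122 ] phi 10.4 w 0.0863 F [ 1.  -0.6 -0.4]
  travel [0.617, -0.05, -0.128] turn [-0.001, -0.001, -0.433]
  travel [0.613, 0.084, -0.128] turn [-0.001, -0.001, -0.433]
  travel [0.58, 0.213, -0.128] turn [-0.001, -0.0, -0.433]
  travel [0.521, 0.333, -0.128] turn [-0.001, -0.001, -0.433]
  ->  [0.3    0.4999 0.2501]
```

apply_moves(
  increments=[
    {"gripper":1,"travel":[0.1,-0.01,-0.03],"turn":[0,0,-0.08]},
    {"gripper":1,"travel":[0.22,-0.02,-0.05],"turn":[0,0,-0.17]},
    {"gripper":1,"travel":[0.35,-0.03,-0.08],"turn":[0,0,-0.26]},
    {"gripper":1,"travel":[0.48,-0.04,-0.1],"turn":[0,0,-0.35]},
    {"gripper":1,"travel":[0.617,-0.05,-0.128],"turn":[0,0,-0.433]},
  ],
)

```text
time_s: 21.23
eef_pos: [0.4203, 0.0529, 0.1536]
ee_rot: [0.0, 0.553, 0.833, 0.0]
ft_force: [0.9, 0.0, 0.3]
gripper_width: 0.0882
```

apply_moves(
  increments=[
    {"gripper":1,"travel":[0.12,0.02,-0.03],"turn":[0,0,-0.08]},
    {"gripper":1,"travel":[0.24,0.03,-0.05],"turn":[0,0,-0.17]},
    {"gripper":1,"travel":[0.36,0.05,-0.08],"turn":[0,0,-0.26]},
    {"gripper":1,"travel":[0.48,0.07,-0.1],"turn":[0,0,-0.35]},
    {"gripper":1,"travel":[0.613,0.084,-0.128],"turn":[0,0,-0.433]},
  ],
)

```text
time_s: 21.65
eef_pos: [0.3804, 0.2022, 0.1856]
ee_rot: [0.0, 0.459, 0.888, 0.0]
ft_force: [1.1, -0.7, 0.3]
gripper_width: 0.0876
```

apply_moves(
  increments=[
    {"gripper":1,"travel":[0.12,0.04,-0.03],"turn":[0,0,-0.08]},
    {"gripper":1,"travel":[0.24,0.08,-0.05],"turn":[0,0,-0.17]},
    {"gripper":1,"travel":[0.36,0.13,-0.08],"turn":[0,0,-0.26]},
    {"gripper":1,"travel":[0.48,0.17,-0.1],"turn":[0,0,-0.35]},
    {"gripper":1,"travel":[0.58,0.213,-0.128],"turn":[0,0,-0.433]},
  ],
)

```text
time_s: 22.07
eef_pos: [0.3393, 0.3523, 0.2174]
ee_rot: [-0.0, 0.36, 0.933, -0.0]
ft_force: [0.6, -0.0, -0.4]
gripper_width: 0.0881
```

apply_moves(
  increments=[
    {"gripper":1,"travel":[0.12,0.08,-0.03],"turn":[0,0,-0.08]},
    {"gripper":1,"travel":[0.24,0.16,-0.06],"turn":[0,0,-0.17]},
    {"gripper":1,"travel":[0.36,0.23,-0.09],"turn":[0,0,-0.26]},
    {"gripper":1,"travel":[0.46,0.29,-0.11],"turn":[0,0,-0.35]},
    {"gripper":1,"travel":[0.521,0.333,-0.128],"turn":[0,0,-0.433]},
  ],
)

```text
time_s: 22.48
eef_pos: [0.2984, 0.503, 0.2496]
ee_rot: [-0.001, 0.256, 0.967, 0.001]
ft_force: [-0.1, -0.4, 0.4]
gripper_width: 0.088
```

```bash
sed -i 's/^from h import \*/from h import *\nimport functools\ncamera_info=functools.cache(camera_info)/' m.py; python3 - <<'E'
from m import *
T=cap('top')[0];S=cap('side')[0]
a=cv2.resize(T[245:305,125:375],None,fx=3.2,fy=3.2);b=cv2.resize(S[155:345,150:320],None,fx=2.1,fy=2.1)
im=np.zeros((600,800,3),np.uint8);im[:192,:800]=a;im[195:594,:b.shape[1]]=b[:399]
c=cv2.resize(S[285:345,240:310],None,fx=5.6,fy=5.6);im[195:195+c.shape[0],400:792]=c
cv2.imwrite('pics/c5.png',im[:,:,::-1])
dk=lambda q:q.max(2)<110
am=lambda q:q[...,0]-q[...,2]>50
def do(nm,*a):
    try: print(nm,*blob(*a))
    except Exception as e: print(nm,'err',e)
do('roll top','top',T,(138,256,176,298),am,.016)
do('roll side','side',S,(160,160,200,195),am,.014)
do('box top','top',T,(272,259,293,277),lambda q:(q.max(2)>110),.020)
do('bottle',  'top',T,(234,162,254,186),lambda q:q.max(2)<80,.05)
g=cv2.cvtColor(T[258:294,328:366],7);print(g[4:32:1,6:32].tolist() if 0 else '')
E
```

```text
roll top [0.4379 0.2913] rect c [437.9 291. ] size [60. 61.] long axis deg 131.2 228
roll side [0.4357 0.2862] rect c [434.5 288.8] size [87. 64.] long axis deg 74.2 261
box top [ 0.4592 -0.0962] rect c [461.4 -97.3] size [30. 56.] long axis deg 95.6 158
bottle [0.7498 0.0176] rect c [750.6  18.4] size [46. 31.] long axis deg 9.4 112
```

View pics/c5.png

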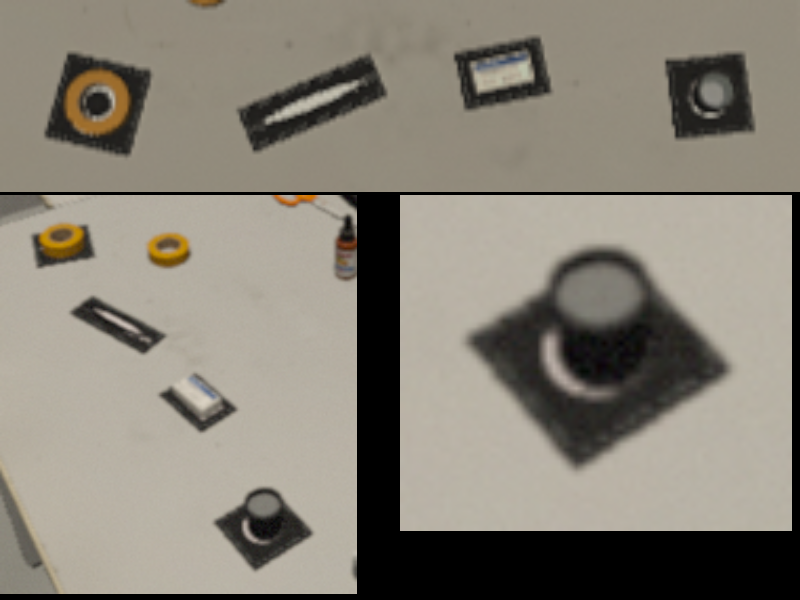

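```bash
python3 - <<'E'
from m import *
T=np.load('last_top.npz')['p'];S=np.load('last_side.npz')['p'];dT=np.load('last_top.npz')['d']
print(T[262:284,336:358].max(2).tolist())
for z in(.046,.040):
  print(*blob('top',T,(340,264,358,282),lambda q:(q.max(2)>85)&(q.max(2)<150),z)); print(*blob('side',S,(266,290,288,310),lambda q:(q.max(2)>80)&(q.max(2)<150),z))
print('pad side',*blob('side',S,(245,285,306,340),lambda q:q.max(2)<75,.004))
a=cv2.resize(T[255:297,195:251],None,fx=7,fy=7);b=cv2.resize(S[198:240,180:232],None,fx=7.5,fy=7.5)
im=np.zeros((320,800,3),np.uint8);im[:294,:392]=a;im[:315,400:790]=b
cv2.imwrite('pics/c6.png',im[:,:,::-1])
E
```

```text
[[152, 152, 152, 152, 134, 122, 125, 126, 124, 114, 113, 113, 110, 84, 89, 66, 48, 48, 36, 44, 57, 98], [116, 113, 114, 112, 84, 68, 79, 70, 68, 41, 45, 53, 41, 43, 42, 42, 43, 41, 31, 47, 67, 91], [43, 45, 55, 40, 30, 44, 58, 42, 36, 43, 48, 60, 45, 44, 32, 32, 33, 35, 33, 34, 46, 73], [45, 47, 60, 43, 31, 33, 32, 32, 34, 34, 33, 33, 30, 30, 33, 31, 32, 33, 31, 33, 40, 66], [31, 31, 30, 33, 34, 34, 31, 30, 36, 33, 28, 32, 37, 39, 38, 35, 33, 33, 32, 32, 33, 60], [33, 33, 34, 35, 35, 35, 33, 33, 30, 37, 44, 57, 55, 55, 42, 39, 38, 33, 34, 31, 25, 55], [32, 32, 34, 33, 32, 28, 26, 38, 42, 64, 78, 84, 81, 79, 72, 59, 47, 41, 32, 33, 35, 57], [33, 35, 32, 35, 33, 29, 46, 39, 60, 87, 92, 92, 92, 93, 93, 85, 76, 41, 39, 32, 34, 60], [34, 32, 35, 33, 37, 53, 73, 41, 79, 106, 105, 111, 108, 96, 90, 96, 92, 41, 36, 33, 36, 56], [31, 33, 33, 32, 47, 89, 66, 53, 102, 131, 130, 134, 133, 120, 102, 91, 92, 74, 29, 37, 34, 48], [33, 34, 34, 34, 50, 93, 32, 64, 124, 142, 139, 139, 140, 139, 125, 90, 93, 93, 37, 43, 34, 46], [32, 34, 32, 34, 56, 67, 21, 68, 135, 140, 138, 138, 137, 140, 136, 95, 92
[... 665 characters left out ...]
5, 35, 32, 35, 37], [66, 32, 34, 33, 35, 31, 31, 34, 70, 123, 154, 149, 124, 83, 30, 33, 34, 34, 36, 31, 35, 33], [44, 45, 33, 34, 33, 36, 33, 32, 30, 29, 27, 27, 28, 30, 34, 34, 35, 32, 34, 37, 35, 33], [35, 55, 32, 34, 34, 33, 34, 34, 33, 31, 34, 32, 33, 32, 33, 33, 33, 33, 32, 33, 31, 32]]
[ 0.4353 -0.2976] rect c [ 431.1 -298.2] size [27. 36.] long axis deg 176.3 83
[ 0.4361 -0.3041] rect c [ 436.9 -303.8] size [26. 32.] long axis deg 156.3 133
[ 0.4359 -0.2984] rect c [ 431.7 -299. ] size [27. 37.] long axis deg 176.3 83
[ 0.4382 -0.3   ] rect c [ 439.1 -299.8] size [27. 32.] long axis deg 156.3 133
pad side [ 0.4345 -0.3047] rect c [ 436.4 -296.8] size [72. 80.] long axis deg 134.9 715
```

View pics/c6.png

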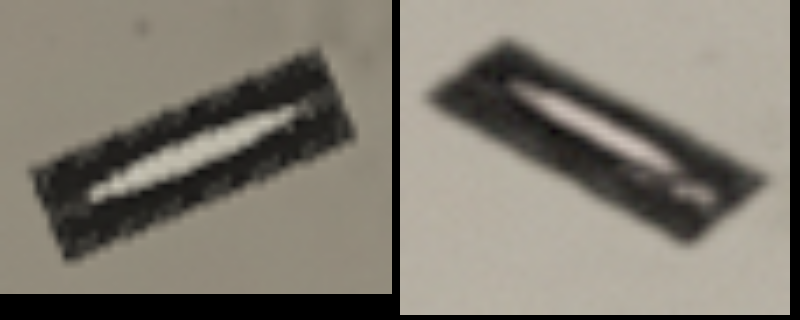

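The roll, box and loupe look right; the loupe's visible crescent area implies about 4 mm of offset. The tweezers need a before/after comparison.

```bash
python3 - <<'E'
from m import *
T=np.load('last_top.npz')['p'];S=np.load('last_side.npz')['p']
T0=cv2.imread('pics/top0.png')[:,:,::-1];S0=cv2.imread('pics/side0.png')[:,:,::-1]
def row(A,B,bx,f):
    u0,v0,u1,v1=bx;o=[A[v0:v1,u0:u1],B[v0:v1,u0:u1]];d=np.clip(o[0].astype(int)-o[1],0,255).astype(np.uint8);o.append(d)
    return np.hstack([cv2.resize(x,None,fx=f,fy=f) for x in o])
a=row(T0,T,(195,257,250,295),4.8);b=row(S0,S,(178,198,233,236),4.8)
im=np.vstack([a,b]);print(im.shape);cv2.imwrite('pics/c7.png',im[:,:,::-1])
for n,A,B,bx in(('top',T0,T,(195,257,250,295)),('side',S0,S,(178,198,233,236))):
    u0,v0,u1,v1=bx;d=(A.astype(int)-B).max(2)[v0:v1,u0:u1]>25
    vv,uu=np.nonzero(d);W=np.array([ray(n,x+u0,y+v0,.008)[:2] for x,y in zip(uu,vv)])
    q=W-W.mean(0);e,V=np.linalg.eigh(q.T@q);ax=V[:,1];s=q@ax
    print(n,len(uu),W.mean(0).round(4),np.degrees(np.arctan2(ax[1],ax[0]))%180,s.min(),s.max(),cv2.minAreaRect((W*1000).astype(np.float32)))
E
```

```text
(364, 792, 3)
top 120 [0.4348 0.0858] 113.01936503868988 -0.059503424331071114 0.05967852075197918 ((435.31646728515625, 86.15856170654297), (18.99439239501953, 119.18943786621094), 21.182931900024414)
side 178 [0.4327 0.0818] 111.87792064422459 -0.06394561199204069 0.06212415647145299 ((433.35345458984375, 81.04429626464844), (23.34495735168457, 125.94839477539062), 23.708498001098633)
```

View pics/c7.png

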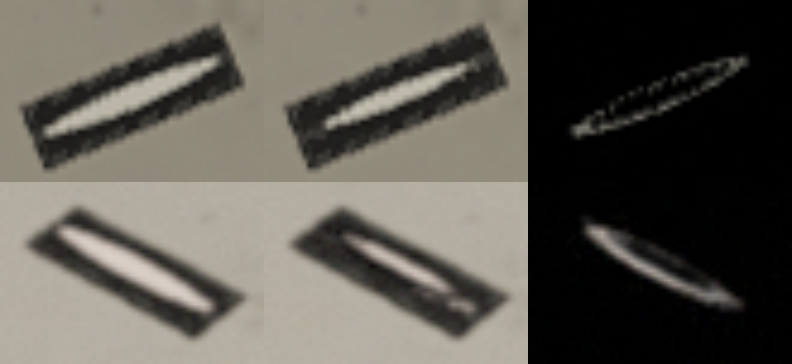

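The difference image shows the tweezers' outline tracing the silhouette (113.0° against 112.3°, within about 4 mm). I'll check the bystanders, then hand in.

```bash
python3 - <<'E'
from h import *
T=np.load('last_top.npz')['p'].astype(int);T0=cv2.imread('pics/top0.png')[:,:,::-1].astype(int)
for n,(u0,v0,u1,v1) in {'bottle':(230,160,258,190),'case':(370,225,425,268)}.items(): print(n,(abs(T-T0).max(2)[v0:v1,u0:u1]>30).sum())
print(observe()['time_s'],hand_in())
E
```

```text
bottle 0
case 0
the job is handed in; nothing more can be done
22.5833 None
```

All four items are on their own pads, and I handed the job in at 22.6 s. The verdict is not reported.

My last checks, from the camera images taken just before handing in:

| Item | Offset from silhouette | Direction | Verdict by my check |
|---|---|---|---|
| Roll | about 1 mm (top camera) | does not matter | good |
| Box | about 2 mm | within about 5° | good |
| Tweezers | about 1 mm (top camera), about 5 mm (side camera) | within 1° | good |
| Loupe | about 4 mm, upright | does not matter | least well centred, inside the 10 mm limit |

- **Camera disagreement:** the side view put the roll and tweezers about 5 mm off. I put that down to their side faces counting in that view. For the loupe, the two cameras' estimates also differed by a few millimetres.
- **Which roll:** I took the left one of two identical rolls. The round yellow thing in the bin turned out to be a tape measure.
- **Bystanders:** the bottle and parts case show no change from the first picture.
- **Forces:** the highest force reading after a move was about 33 N on the wrist, when the roll was pressed onto its pad. That is below the limits.

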